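Fit the pouring lid to the spice jar and take off its cap

ROBOT

A 6-joint arm with a two-finger parallel gripper is mounted at the origin on the work surface. World frame = base frame: x ahead of the robot, y to its left, z up, the work surface at z = 0. Lengths are in m, angles in rad, forces in N, time in s.
With the tool pointing down it reaches from about 0.225 to 0.875 m from the base axis. Payload 3.4 kg.
Tool frame: the origin (TCP) lies at the very end of the fingers, on their centre line; the grasp point (between the pads) lies 19 mm behind it; z points along the fingers, y is the direction in which the jaws open and shut (so a half turn about z gives the same grasp; the last joint's range is limited). The gripper opens to 85 mm and grips with 20 to 120 N. Pads are 22 mm wide; open, the fingers measure 114 mm over their backs; the gripper's body (76 mm by 85 mm) begins 54 mm behind the grasp point. The pads swing forward as they close: fully open they stand 13 mm farther back than shut.
Start: joints at [1.08, 0.276, 1.505, -0, 1.361, -0.121], TCP at [0.208, 0.536, 0.231] pointing down, gripper open.
Joint ranges: [-2.89, 2.89], [-0.75, 2.08], [0.22, 2.7], [-1.18, 4.32], [0.11, 2.71], [-2.7, 2.7]. Speed limits (rad/s): [2.57, 2.57, 3.14, 3.14, 3.14, 3.14].

INTERFACE

Orientations are given as a unit quaternion [w, x, y, z].
In Python, from rig import manip gives the robot as it stands. The module is installed in compiled form; this text tells all that it offers.
- The arm moves only by the tool carry_out, never from a script. Its argument "moves" is one flat list of numbers, 5 for each row, row after row: the opening in per cent of the stroke, from 0 (shut) to 100 (fully open), then the shift along the world's x, y, z in cm, then the turn about the world's z in rad. A call has exactly 10 rows; each row shifts and turns the commanded pose from where the row before left it; what a row does not reach is not made up. A row lasts 1/10 s, in which the tool goes at most 50 mm and 8.59 degrees, less where a joint would pass 70% of its speed; a pose out of reach is approached as far as the arm can. A call is refused whole if a number of a shift passes 5 or a number of a turn 0.15, either way. A call with a gripper value outside its range is refused whole. The fingers move at their own pace and stop on an object; "squeeze" is the grip in N (left out, the last holds). Time passes only in rows, so rows that do not move let the fingers close, or fill a call up. It gives the time, the measured TCP pose, the force and the opening at its end, in the units of the state.
- manip.get_state(): the state, without advancing time (a new reading comes with each control period).
- manip.get_image(name): name is "side" or "top" or "wrist"; returns the picture (400x640x3 uint8, red, green, blue); there is no depth.
- manip.camera_info(name): a dict with "fov_y" (degrees; the focal length in pixels is half the picture's height over the tangent of half this angle, whatever the lens; pixels are square), "cx", "cy" (the principal point, pixels), "rvec" (rotation vector, rad) and "tvec" (3), from world to camera coordinates, as OpenCV has them; the wrist camera has in their place "hand_eye" (4x4, takes a point from camera to tool coordinates, whose origin is the TCP and whose axes are the flange's). Camera axes: x right, y down, z forward; pixel columns grow to the right and rows downward; lengths in m; the calibration is good to about 2 mm. A picture is of the moment at which its call begins: read the wrist's pose just before it. camera_info takes no time and is no camera call.
- manip.sign_off(): hands the job in, once; it reports no verdict.
The state is a dict: "clock": time; "qpos": joint angles; "qd": joint speeds; "effort": joint torques, N m; "position": TCP position; "ee_rot": TCP orientation; "contact_force": force on the tool from outside, world axes, zero at the start; "moment": the same for the moment, N m; "width": finger opening in m.
Only numpy, scipy, OpenCV 4.12 (cv2) and the standard library are available. Lean on these libraries where they do the work, as an engineer would, in place of code of your own. Each camera call takes 0.05 s, during which the arm holds its last target. There are 200 camera calls.

TASK

The spice jar needs its two-part lid. Pick up the nested pair by the white knob of the inner lid, with the yellow cap riding on it, turn it so that its red pointer faces the red mark on the jar, and lower it into the mouth until it is fully home before you let go. Then grip the yellow cap by its sides and lift it alone, straight up, leaving the inner lid seated and facing the mark, the jar in its place and the other things undisturbed: finish while still holding the cap level and still over the jar, a good 3 cm clear above the knob.

Things in the scene. Friction and masses are not known exactly. Their poses are not given: they have to be found in the camera images.
- lid_knob (a point): Inner lid (loose, ~70 g): centre of the part of its white knob that shows above the yellow cap. z up, x towards its pouring hole, as the cap's red pointer. The knob is an upright bar, 12 mm thick along x, 26 mm along y; it shows 28 mm above the cap, 14 mm above and below this point. The lids start on the white board, cap resting on the inner lid by weight alone.
- lid_seat (a point): Inner lid: centre of the underside of its green flange (52 mm across), 39 mm below the knob point. Below it a round plug 40 mm across, tapering to 34, 12 mm deep, on which the lid stands at the start. Fully home, the flange lies on the jar's rim, so this point meets the mouth's centre and the knob point is 39 mm above the rim.
- pour_hole (a point): The black pouring hole in the top of the inner lid's flange, 19 mm from its axis on the +x side, 35 mm below the knob point; hidden until the cap is lifted.
- lid_cap (a point): Yellow cap (loose outer lid, ~50 g), centre half-way up: round, 60 mm outside, 24 mm high, wall 2.5 mm, open below. Nested, it lies 26 mm below the knob point. The knob passes a 16 x 30 mm slot in its top (2 mm free all round), so both turn together; it clears the knob after 52 mm of lift. Red line on top and side: +x. On the jar its foot is level with the rim (1 mm above), 4 mm outside the neck.
- jar_mouth (a point): White ceramic jar (loose, ~0.55 kg, 100 mm tall): centre of its round mouth, level with the rim. Mouth 44 mm across, 20 mm deep. Body 76 mm across up to 66 mm, then sloping in to a neck 52 mm across from 78 mm to the rim. z up, x towards the red mark, a raised rib on the sloping shoulder with a red stripe below it.
- board: White plastic board, fixed, 170 (its x) x 130 x 10 mm thick; origin at the centre of its underside on the table. The lids start on it.
- mug_mid (a point): Bystander: terracotta mug, 80 mm across, 75 mm high, centre half-way up.
- shaker_mid (a point): Bystander: white shaker with steel top, 40 mm across, 85 mm high, centre half-way up.
- pickle_mid (a point): Bystander: amber glass jar with white lid, 68 mm across, 105 mm high, centre half-way up.
Not all that is in view belongs to the job. Of the things shaped like the part that bears lid_cap, the yellow one is meant. What is shaped like the part that bears lid_knob but purple is not meant.

How it is judged:
On the way, in this order (a step that is already met when the one before it is completed fails the run):
1. the nested lids are fully home in the jar's mouth, facing the mark, with the knob still in the fingers (z of lid_knob in the frame of jar_mouth between 0.035 and 0.0425 m and horizontal distance between lid_knob and jar_mouth below 0.006 m and angle between lid_knob's own z axis and vertical below 0.08 rad and angle between the x axis of lid_knob and the x axis of jar_mouth, either way round below 0.3 rad and x of pour_hole in the frame of jar_mouth above 0 m and z of lid_cap in the frame of lid_knob below -0.022 m and horizontal distance between lid_cap and lid_knob below 0.008 m and contact force between the fingers and inner above 0.5 N), for 0.1 s.
2. the knob is let go and the lids stay home, still nested (z of lid_knob in the frame of jar_mouth between 0.035 and 0.0425 m and horizontal distance between lid_knob and jar_mouth below 0.006 m and angle between lid_knob's own z axis and vertical below 0.08 rad and angle between the x axis of lid_knob and the x axis of jar_mouth, either way round below 0.3 rad and x of pour_hole in the frame of jar_mouth above 0 m and z of lid_cap in the frame of lid_knob below -0.022 m and horizontal distance between lid_cap and lid_knob below 0.008 m and contact force between the fingers and inner below 0.05 N), for 0.05 s.
3. the cap alone is lifted clear of the knob, the inner lid still home (z of lid_knob in the frame of jar_mouth between 0.035 and 0.0425 m and horizontal distance between lid_knob and jar_mouth below 0.006 m and angle between lid_knob's own z axis and vertical below 0.08 rad and angle between the x axis of lid_knob and the x axis of jar_mouth, either way round below 0.3 rad and x of pour_hole in the frame of jar_mouth above 0 m and z of lid_cap in the frame of jar_mouth above 0.08 m), for 0.1 s.
At the end, for the whole second after the job is handed in: Inner lid home (knob 35-42.5 mm over rim, 6 mm off axis, tilt 0.08), hole facing mark within 0.3 rad; jar upright, moved < 40 mm; cap in the fingers, still (< 0.03 m/s), level (0.3 rad), within 60 mm of the jar axis, foot 15+ mm above the knob, touching neither; robot off the inner lid (all of step 3 and angle between jar_mouth's own z axis and vertical below 0.08 rad and distance of jar_mouth from where it was at the start of the episode below 0.04 m and horizontal distance between lid_cap and jar_mouth below 0.06 m and angle between lid_cap's own z axis and vertical below 0.3 rad and linear speed of cap below 0.03 m/s and contact force between the fingers and cap above 1 N and contact force between each of cap, the arm, the fingers and inner below 0.05 N and contact force between cap and jar below 0.05 N); the arm keeps its last pose, push and grip.
It fails at once if the cap came off the inner lid while the inner lid was not home in the jar ((z of lid_cap in the frame of lid_knob above -0.01 m or horizontal distance between lid_cap and lid_knob above 0.03 m) and (z of lid_knob in the frame of jar_mouth above 0.047 m or z of lid_knob in the frame of jar_mouth below 0.03 m or horizontal distance between lid_knob and jar_mouth above 0.012 m)).
It fails at once if the jar was tipped or pushed away (angle between jar_mouth's own z axis and vertical above 0.25 rad or distance of jar_mouth from where it was at the start of the episode above 0.05 m).
It fails at once if a bystander was disturbed (distance of any of mug_mid, shaker_mid, pickle_mid from where it was at the start of the episode above 0.02 m).
It also fails if it takes over 51 s, if anything falls off the work surface, if the arm or the gripper's body presses on something with over 40 N, if the wrist force passes 120 N, or if a joint passes its speed limit or range.

## Working session

There is one attempt and no reset: what is moved stays moved. The work goes in short steps, Python scripts to look and compute and a tool call to move; the robot and the scene stay as the last step left them, time stands still between calls to the robot, and variables do not carry over. Pictures are saved under pics/ and viewed, about 8 in all and at most 12, crops included, and the job is handed in when it is done.

Besides the shell and the picture viewer there is one more tool, called after "Request:" as name(argument=value, ...) on one line, values as JSON. carry_out: Moves the arm, as the interface text tells. Its arguments: {"type":"object","properties":{"moves":{"type":"array","items":{"type":"number"}},"squeeze":{"type":"number"}},"required":["moves"]}

```bash
mkdir -p pics; python3 - <<'E'
from rig import manip
import cv2,pprint
pprint.pprint(manip.get_state())
for n in("side","top","wrist"):
    im=manip.get_image(n); cv2.imwrite(f"pics/{n}0.png",im[:,:,::-1]); print(n,manip.camera_info(n))
E
```

```text
{'clock': 0.0,
 'contact_force': array([ 0.95778763,  0.03693893, -0.65135752]),
 'ee_rot': array([-2.84712818e-04,  1.83853010e-01,  9.82953322e-01, -8.70195778e-04]),
 'effort': array([ 3.32139462e-03, -4.16768646e+01, -2.45804179e+01,  3.46433444e-04,
        1.10605900e-02,  2.59667253e-06]),
 'moment': array([ 0.05399708, -0.01951897,  0.00748614]),
 'position': array([0.20756463, 0.53565546, 0.23044509]),
 'qd': array([-1.33453120e-03,  1.05347024e-03,  2.66908682e-04, -1.20655485e-03,
       -4.27644314e-05, -1.16140390e-03]),
 'qpos': array([ 1.07999908e+00,  2.76578664e-01,  1.50614301e+00,  1.93078643e-05,
        1.36070206e+00, -1.20991422e-01]),
 'width': 0.08603843245834428}
side {'fov_y': 56.29102918104169, 'cx': 320.03977925014027, 'cy': 203.50773521182424, 'rvec': array([ 2.02450264, -0.55663158,  0.36059656]), 'tvec': array([-0.45675527,  0.21589199,  0.68125241])}
top {'fov_y': 51.81153270581491, 'cx': 316.0583748015242, 'cy': 198.49310525019456, 'rvec': array([ 2.16030684, -2.1188617 ,  0.1669776 ]), 'tvec': array([-0.01953867,  0.56104032,  1.08395564])}
wrist {'fov_y': 58.95338225314204, 'cx': 318.9018998434354, 'cy': 198.94416971494226, 'hand_eye': array([[-3.71893690e-04, -9.60501400e-01, -2.78274905e-01,
         7.02141808e-02],
       [ 9.99999628e-01, -5.73684278e-04,  6.43719561e-04,
         1.50011252e-03],
       [-7.77935477e-04, -2.78274562e-01,  9.60501256e-01,
        -1.43788410e-01],
       [ 0.00000000e+00,  0.00000000e+00,  0.00000000e+00,
         1.00000000e+00]])}
```

View pics/top0.png

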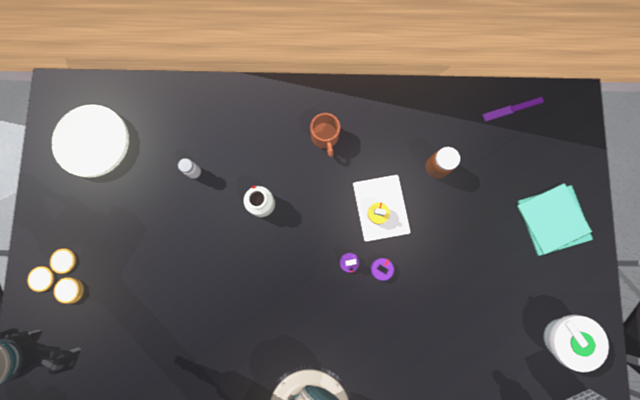

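View pics/side0.png

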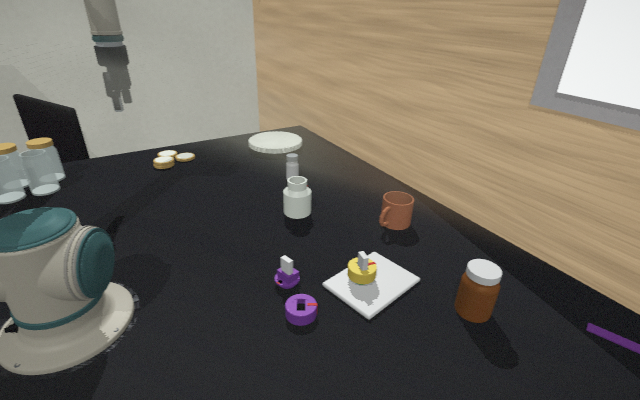

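The top view shows the yellow cap and knob on the board near (380,213), the jar at (260,200) with its red mark near (253,187), and purple decoys at (349,263) and (382,269). The side view agrees. I'll measure roughly, then refine with the wrist camera.

```bash
cat > h.py <<'E'
from rig import manip
import cv2,numpy as np
from scipy.spatial.transform import Rotation as R
def cam(n,st=None):
    c=manip.camera_info(n); f=200/np.tan(np.radians(c["fov_y"]/2))
    if n=="wrist":
        T=np.eye(4); q=st["ee_rot"]; T[:3,:3]=R.from_quat([q[1],q[2],q[3],q[0]]).as_matrix(); T[:3,3]=st["position"]
        T=T@c["hand_eye"]; Rwc=T[:3,:3]; o=T[:3,3]
    else:
        Rwc=cv2.Rodrigues(c["rvec"])[0].T; o=-Rwc@c["tvec"]
    return f,c["cx"],c["cy"],Rwc,o
def ray(C,u,v,z):
    f,cx,cy,Rw,o=C; d=Rw@np.array([(u-cx)/f,(v-cy)/f,1]); return o+d*(z-o[2])/d[2]
def pix(C,p):
    f,cx,cy,Rw,o=C; q=Rw.T@(np.asarray(p)-o); return q[:2]/q[2]*f+[cx,cy]
def hsv(im): return cv2.cvtColor(im,cv2.COLOR_RGB2HSV)
def red(h): return cv2.inRange(h,(0,140,80),(6,255,255))|cv2.inRange(h,(172,140,80),(180,255,255))
def yellow(h): return cv2.inRange(h,(20,120,80),(35,255,255))
def crop(im,x0,x1,y0,y1,k,n): cv2.imwrite(n,cv2.resize(im[y0:y1,x0:x1,::-1],None,fx=k,fy=k,interpolation=cv2.INTER_CUBIC))
def cen(m): 
    y,x=np.nonzero(m); return x.mean(),y.mean(),len(x)
def snap(n,png):
    st=manip.get_state(); im=manip.get_image(n); cv2.imwrite(png,im[:,:,::-1]); return st,im,cam(n,st)
E
python3 - <<'E'
from h import *
im=cv2.imread("pics/top0.png")[:,:,::-1].copy();C=cam("top");h=hsv(im)
def box(m,x0,x1,y0,y1):
    o=np.zeros_like(m);o[y0:y1,x0:x1]=m[y0:y1,x0:x1];return o
m=box(yellow(h),360,400,195,230);y,x=np.nonzero(m);(u,v),r=cv2.minEnclosingCircle(np.c_[x,y].astype(np.float32));print("cap",u,v,r,ray(C,u,v,.04))
for nm,b,z in(("lidred",(360,400,195,230),.047),("jarred",(235,285,175,225),.075)):
    c=cen(box(red(h),*b));print(nm,c,ray(C,*c[:2],z))
d=box(cv2.inRange(h,(0,0,0),(180,255,90)),250,266,190,207);c=cen(d);print("mouth",c,ray(C,*c[:2],.1))
w=box(cv2.inRange(h,(0,0,150),(180,60,255)),240,280,180,222);y,x=np.nonzero(w);(u,v),r=cv2.minEnclosingCircle(np.c_[x,y].astype(np.float32));print("jar",u,v,r,ray(C,u,v,.08))
a=cv2.resize(im[170:230,225,],None) if 0 else None
A=cv2.resize(im[175:235,230:290],None,fx=6,fy=6,interpolation=2);B=cv2.resize(im[175:235,350:410],None,fx=6,fy=6,interpolation=2)
cv2.imwrite("pics/tc.png",np.hstack([A,B])[:,:,::-1])
for n,p in(("mug",(325,130,.075)),("shk",(187,165,.085)),("pick",(449,157,.105)),("p1",(350,262,.07)),("p2",(382,269,.03))):print(n,ray(C,*p))
E
```

```text
cap 378.2573547363281 212.88970947265625 10.574298858642578 [ 0.52540337 -0.17946309  0.04      ]
lidred (np.float64(nan), np.float64(nan), 0) [nan nan nan]
jarred (np.float64(253.0), np.float64(186.5), 6) [0.58561305 0.16052961 0.075     ]
mouth (np.float64(256.177304964539), np.float64(198.2836879432624), 141) [0.55000276 0.14696011 0.1       ]
jar 258.37750244140625 201.3453826904297 15.767258644104004 [0.54502183 0.14378066 0.08      ]
mug [ 0.74648388 -0.02952424  0.075     ]
shk [0.63872071 0.33775289 0.085     ]
pick [ 0.66901696 -0.35646511  0.105     ]
p1 [ 0.39104327 -0.10060055  0.07      ]
p2 [ 0.37422432 -0.19043189  0.03      ]h.py:21: RuntimeWarning: Mean of empty slice.
  y,x=np.nonzero(m); return x.mean(),y.mean(),len(x)
  ret = ret.dtype.type(ret / rcount)
```

View pics/tc.png

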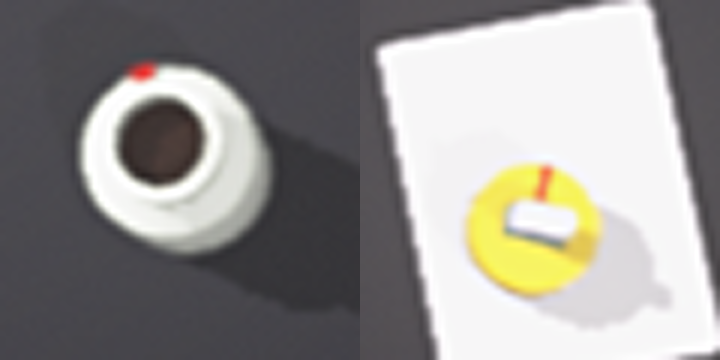

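The crops show the jar's red mark at crop (143,72), up-left of the mouth at (160,142), and the lid's red pointer at about (545,180), up and slightly right of the cap centre. Next, over the jar.

Request:
carry_out(moves=[100,3.2,-3.7,0,-0.08,100,3.2,-3.7,0,-0.08,100,3.2,-3.7,0,-0.08,100,3.2,-3.7,0,-0.08,100,3.2,-3.7,0,-0.08,100,3.2,-3.7,0,-0.08,100,3.2,-3.7,0,-0.08,100,3.2,-3.7,0,-0.08,100,3.2,-3.7,0,-0.08,100,3.2,-3.7,0,-0.08], squeeze=40)

```text
clock: 1.15
position: [0.5287, 0.1644, 0.2312]
ee_rot: [-0.0, 0.554, 0.833, 0.0]
contact_force: [0.3, 0.0, -0.6]
width: 0.0857
```

```bash
python3 - <<'E'
from h import *
manip.get_image("top")
st,im,C=snap("wrist","pics/w1.png");print(st["clock"],st["position"],st["ee_rot"],st["qd"].round(3))
E
```

```text
1.2 [0.53487514 0.15798427 0.23087796] [ 0.00441873  0.55625915  0.83099637 -0.00112624] [ 0.069 -0.016  0.032  0.048 -0.007 -0.001]
```

View pics/w1.png

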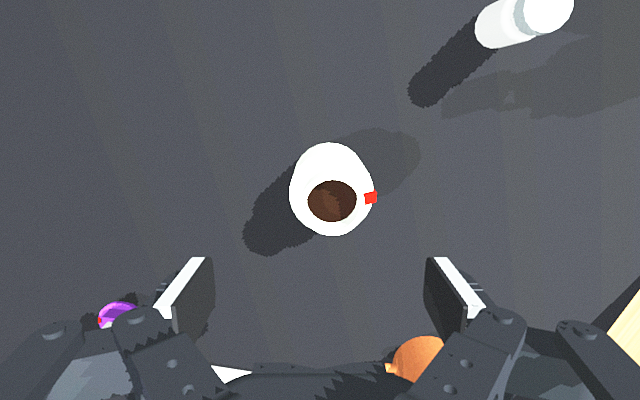

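The wrist view shows the mouth near (332,201) and the red mark at (370,197).

```bash
cat >> h.py <<'E'
def big(m):
    cs=cv2.findContours(m,cv2.RETR_EXTERNAL,cv2.CHAIN_APPROX_NONE)[0]; return max(cs,key=cv2.contourArea)
def jar(im,C):
    h=hsv(im); m=cv2.inRange(h,(0,60,0),(20,255,140)); m[:,:280]=0;m[:,400:]=0;m[:150]=0;m[250:]=0
    c=big(m)[:,0,:].astype(float)
    P=np.array([ray(C,u+.0,v+.0,.1) for u,v in c]); (a,b),r=cv2.minEnclosingCircle((P[:,:2]*1000).astype(np.float32))
    r_=red(h); r_[:,:280]=0;r_[:,420:]=0;r_[250:]=0;k=cen(r_)
    return np.array([a,b])/1000,r,k
E
python3 - <<'E'
from h import *
st,im,C=snap("wrist","pics/w1b.png");print(st["position"],st["qd"].round(3))
o,r,k=jar(im,C);print("mouth",o,"r mm",r,"red",k)
for z in(.06,.065,.07,.075):
    p=ray(C,*k[:2],z)[:2]-o;print(z,np.hypot(*p),np.arctan2(p[1],p[0]))
# top cam triangulation of red mark
T=cam("top");o1=C[4];d1=ray(C,*k[:2],0)-o1;o2=T[4];d2=ray(T,253,186.5,0)-o2
s=np.linalg.lstsq(np.c_[d1,-d2],o2-o1,rcond=None)[0];print("tri",o1+s[0]*d1,o2+s[1]*d2)
q=st["ee_rot"];M=R.from_quat([q[1],q[2],q[3],q[0]]).as_matrix();print("tool y yaw",np.arctan2(M[1,1],M[0,1]))
E
```

```text
[0.53190098 0.16131539 0.23070145] [ 0.07  -0.027  0.047  0.082  0.047 -0.   ]
mouth [0.5493844 0.1542072] r mm 19.579299926757812 red (np.float64(372.2676056338028), np.float64(202.7112676056338), 142)
0.06 0.03924894496585164 0.12270197259093267
0.065 0.03809467002077645 0.15562526950569033
0.07 0.03698423809235035 0.19056540117129486
0.075 0.03592171530943232 0.22762005041688635
tri [0.58575683 0.1611644  0.06978134] [0.58654496 0.1613294  0.06995301]
tool y yaw 0.39384422778303535
```

```bash
python3 - <<'E'
from h import *
T=cam("top")
for i in range(6):
    st,im,C=snap("wrist",f"pics/w2{i}.png")
    g=im.mean(2); m=((g<170)*255).astype(np.uint8);m[:,:295]=0;m[:,362:]=0;m[:172]=0;m[231:]=0
    P=np.array([ray(C,*x,.1) for x in big(m)[:,0,:].astype(float)]);(a,b),r=cv2.minEnclosingCircle((P[:,:2]*1000).astype(np.float32))
    o=np.array([a,b])/1000;k=jar(im,C)[2];
    q=[ray(C,*k[:2],z)[:2]-o for z in (.065,.07)]
    print(st["clock"],st["position"].round(4),o.round(4),r,np.array(k).round(1),[np.arctan2(p[1],p[0]).round(3) for p in q])
E
```

```text
1.3 [0.5295 0.1637 0.2306] [0.5493 0.1542] 19.78952407836914 [374.  206.7 138. ] [np.float64(0.159), np.float64(0.195)]
1.35 [0.5281 0.1652 0.2307] [0.5491 0.1545] 19.889869689941406 [374.7 209.2 135. ] [np.float64(0.145), np.float64(0.181)]
1.4 [0.5273 0.1661 0.2308] [0.5494 0.1542] 19.707521438598633 [374.5 210.3 142. ] [np.float64(0.156), np.float64(0.193)]
1.45 [0.5269 0.1667 0.231 ] [0.549  0.1543] 19.89104652404785 [374.9 211.  137. ] [np.float64(0.155), np.float64(0.192)]
1.5 [0.5268 0.1671 0.2312] [0.5491 0.1542] 19.84859848022461 [374.8 211.5 137. ] [np.float64(0.153), np.float64(0.19)]
1.55 [0.5268 0.1673 0.2313] [0.549  0.1547] 19.842592239379883 [374.6 211.5 135. ] [np.float64(0.143), np.float64(0.18)]
```

Request:
carry_out(moves=[100,-0.5,-2.8,0,-0.05,100,-0.5,-2.8,0,-0.05,100,-0.5,-2.8,0,-0.05,100,-0.5,-2.8,0,-0.05,100,-0.5,-2.8,0,-0.05,100,-0.5,-2.8,0,-0.05,100,0,0,0,0,100,0,0,0,0,100,0,0,0,0,100,0,0,0,0])

```text
clock: 2.6
position: [0.4979, -0.0007, 0.2314]
ee_rot: [-0.0, 0.67, 0.743, 0.0]
contact_force: [-0.6, 0.4, -0.5]
width: 0.0852
```

```bash
python3 - <<'E'
from h import *
st,im,C=snap("wrist","pics/w3.png");print(st["clock"],list(st["position"].round(4)),list(st["ee_rot"].round(4)),st["qd"].round(3))
t=cv2.imread("pics/top0.png");g=t.min(2);m=((g>170)*255).astype(np.uint8);m|=yellow(hsv(t[:,:,::-1].copy()));m[:,:345]=0;m[:,415:]=0;m[:170]=0;m[245:]=0
m=cv2.morphologyEx(m,cv2.MORPH_CLOSE,np.ones((9,9)));c=big(m);T=cam("top");B=cv2.boxPoints(cv2.minAreaRect(c));W=np.array([ray(T,u,v,.01) for u,v in B]);print(B.round(1),W.round(3),np.linalg.norm(W-np.roll(W,1,0),axis=1).round(4),"cam",T[4])
E
```

```text
2.6 [np.float64(0.4979), np.float64(-0.0007), np.float64(0.2314)] [np.float64(-0.0), np.float64(0.6698), np.float64(0.7426), np.float64(0.0002)] [-0.002  0.002 -0.001 -0.003 -0.001  0.001]
[[352.5 182.3]
 [398.2 173.2]
 [410.1 232.6]
 [364.3 241.7]] [[ 0.615 -0.111  0.01 ]
 [ 0.644 -0.241  0.01 ]
 [ 0.476 -0.273  0.01 ]
 [ 0.448 -0.145  0.01 ]] [0.1709 0.1335 0.1716 0.1305] cam [ 0.38561564 -0.01111387  1.15813854]
```

View pics/w3.png

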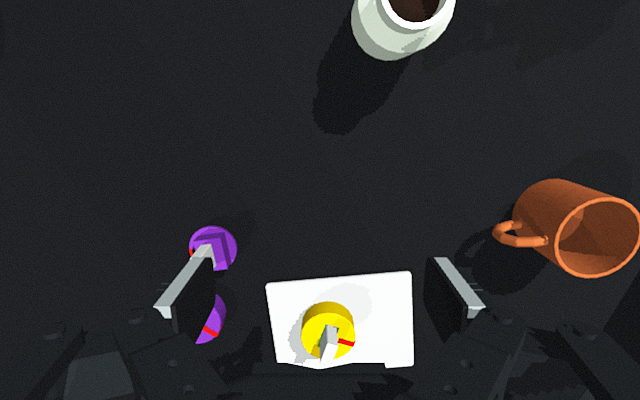

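The picture shows the lid at (330,330), its pointer to the right at (347,342), and the jar at the top. The board scale checks out. The mouth estimates from the top and wrist views differ by 7 mm, so I'll examine the mouth.

```bash
python3 - <<'E'
from h import *
a=cv2.imread("pics/w25.png")[140:260,270:390];b=cv2.imread("pics/w3.png")[0:100,330:470]
a=cv2.resize(a,(400,400),interpolation=2);b=cv2.resize(b,(400,286),interpolation=2);b=cv2.copyMakeBorder(b,0,114,0,0,0)
f=lambda x:(255*(x/255.)**1.5).astype(np.uint8)
cv2.imwrite("pics/c2.png",np.hstack([f(a),f(b)]))
E
```

```text
(no output)
```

View pics/c2.png

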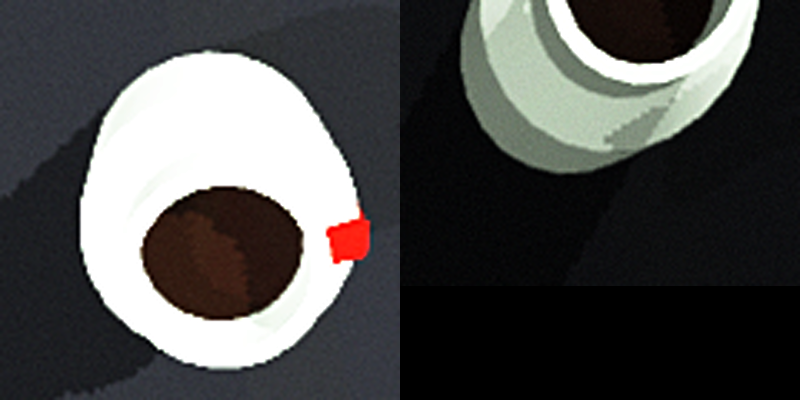

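```bash
python3 - <<'E'
from h import *
im=cv2.imread("pics/w25.png")[:,:,::-1].copy()
q=np.array([0,0,0,0.])
# pose at that shot (clock 1.55) : reconstruct
st={"position":np.array([.5268,.1673,.2313]),"ee_rot":np.array([0,.554,.833,0])}
st["ee_rot"]/=np.linalg.norm(st["ee_rot"]);C=cam("wrist",st)
g=im.mean(2);m=((g<170)*255).astype(np.uint8);m[:,:295]=0;m[:,362:]=0;m[:172]=0;m[231:]=0
E=cv2.fitEllipse(big(m));print("wrist ell",E,"cam",C[4])
T=cam("top");t=cv2.imread("pics/top0.png")[:,:,::-1].copy();g=t.mean(2)
w=((g<120)*255).astype(np.uint8);w[:,:248]=0;w[:,267:]=0;w[:188]=0;w[:,:]=w;w[208:]=0
E2=cv2.fitEllipse(big(w));print("top ell",E2)
k=[374.7,211.5]
for z in(.075,.08,.09,.1):
    print(z,ray(C,*E[0],z)[:2].round(4),ray(T,*E2[0],z)[:2].round(4))
# outline silhouettes
# board in wrist w3
w3=cv2.imread("pics/w3.png")[:,:,::-1].copy()
st3={"position":np.array([.4979,-.0007,.2314]),"ee_rot":np.array([0,.6698,.7426,0.0002])};C3=cam("wrist",st3)
for p in((266,284),(411,271),(413,365)):print("board",ray(C3,*p,.01))
print("knobtop",ray(C3,328,353,.075))
S=cam("side");s=cv2.imread("pics/side0.png")[:,:,::-1].copy()
for c in((.55,.147),(.549,.154)):print("side pred rim",pix(S,(*c,.1)),"top",pix(T,(*c,.1)))
cv2.imwrite("pics/side_c.png",cv2.resize(np.hstack([s[160:230,260:340],s[240:300,330:410][:60] if 0 else cv2.copyMakeBorder(s[235:295,325:405],0,10,0,0,0)])[:,:,::-1],None,fx=5,fy=5,interpolation=2))
E
```

```text
wrist ell ((336.48193359375, 214.0597381591797), (35.35393142700195, 48.46331024169922), 85.87564849853516) cam [0.5000237  0.23391009 0.37508578]
top ell ((256.42913818359375, 198.30807495117188), (13.097711563110352, 13.699344635009766), 46.511905670166016)
0.075 [0.5536 0.1471] [0.5538 0.15  ]
0.08 [0.5527 0.1485] [0.5531 0.1493]
0.09 [0.5509 0.1514] [0.5515 0.1478]
0.1 [0.5491 0.1543] [0.55   0.1463]
board [ 0.45232895 -0.14194145  0.01      ]
board [ 0.61595989 -0.1084735   0.01      ]
board [ 0.64094618 -0.23577997  0.01      ]
knobtop [ 0.52636396 -0.17555703  0.075     ]
side pred rim [296.50524951 179.44717236] top [256.16193472 198.28443994]
side pred rim [294.93184231 178.53562826] top [253.45586274 198.61244719]
```

View pics/side_c.png

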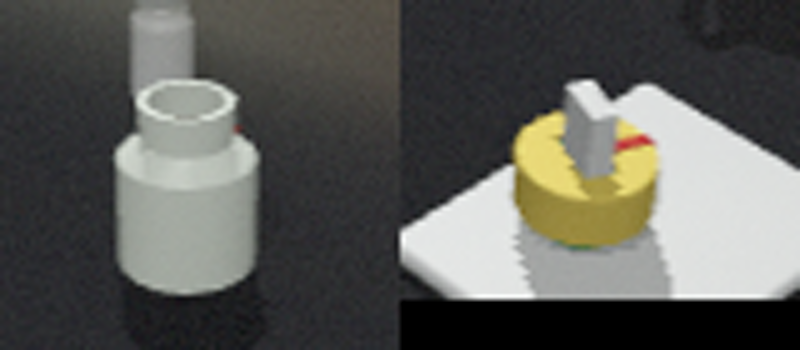

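The dark disc is the mouth's floor at z≈0.08, which explains the disagreement; both views then agree within ~2 mm on about (0.551, 0.150). I'll refine the jar later while carrying and go over the lid now.

Request:
carry_out(moves=[100,0.5,-3,-0.7,0,100,0.5,-3,-0.7,0,100,0.5,-3,-0.7,0,100,0.5,-3,-0.7,0,100,0.5,-3,-0.7,0,100,0.5,-3,-0.7,0,100,0,0,0,0,100,0,0,0,0,100,0,0,0,0,100,0,0,0,0])

```text
clock: 3.65
position: [0.5279, -0.1807, 0.1897]
ee_rot: [0.0, 0.67, 0.742, 0.0]
contact_force: [-0.7, -0.7, -0.4]
width: 0.0855
```

```bash
python3 - <<'E'
from h import *
im=cv2.imread("pics/w25.png")[:,:,::-1].copy()
q=np.array([0,.554,.833,0]);C=cam("wrist",{"position":np.array([.5268,.1673,.2313]),"ee_rot":q/np.linalg.norm(q)})
n=ray(C,336.5+1.3,214.06-17.9,.1);f=ray(C,336.5-1.3,214.06+17.9,.08);print("jar near/far",n,f,(n+f)[:2]/2,np.linalg.norm((n-f)[:2]))
st,im,C=snap("wrist","pics/w4.png");print(st["clock"],st["position"].round(4),st["ee_rot"].round(4))
h=hsv(im);y=yellow(h);y=cv2.morphologyEx(y,cv2.MORPH_OPEN,np.ones((3,3)));c=big(y);print("yellow",cv2.boundingRect(c));x0,y0,w,hh=cv2.boundingRect(c)
r=red(h);mm=np.zeros_like(r);mm[y0-3:y0+hh+3,x0-3:x0+w+3]=r[y0-3:y0+hh+3,x0-3:x0+w+3]
print("red",cen(mm),[ray(C,*cen(mm)[:2],.047)])
crop(im,x0-40,x0+w+40,y0-40,y0+hh+40,4,"pics/w4c.png")
print(x0-40,y0-40)
E
```

```text
jar near/far [0.54400778 0.16870149 0.1       ] [0.55833359 0.13266009 0.08      ] [0.55117069 0.15068079] 0.03878416966767179
3.65 [ 0.5279 -0.1807  0.1897] [1.000e-04 6.700e-01 7.424e-01 2.000e-04]
yellow (282, 144, 71, 73)
red (np.float64(340.8854961832061), np.float64(189.89312977099237), 131) [array([ 0.54770949, -0.18172724,  0.047     ])]
242 104
```

View pics/w4c.png

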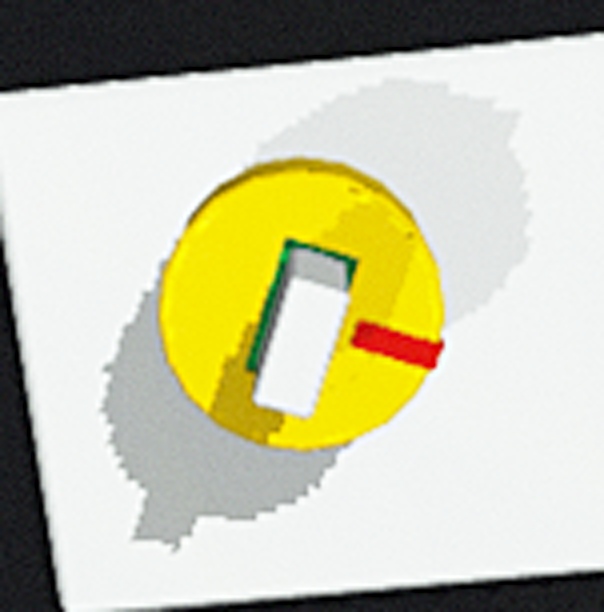

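```bash
python3 - <<'E'
from h import *
C=cam("wrist",{"position":np.array([.5279,-.1807,.1897]),"ee_rot":np.array([0.0001,.67,.7424,.0002])})
p=lambda x,y,z:ray(C,242+x/4-.4,104+y/4-.4,z)
K=[p(*a,.075) for a in((292,275),(352,290),(312,415),(253,400))]
print("knob top",np.mean(K,0),[np.linalg.norm(K[i]-K[i-1]).round(4) for i in range(4)])
for a,b in((0,1),(3,2)):
    d=K[b]-K[a];print("yaw knob short",np.arctan2(d[1],d[0]))
for a,b in((3,0),(2,1)):
    d=K[b]-K[a];print("yaw knob long",np.arctan2(d[1],d[0])-np.pi/2)
d=p(440,357,.047)-p(352,333,.047);print("red",np.arctan2(d[1],d[0]),np.linalg.norm(d))
print("cap top centre",p(301,309,.047), "tool y yaw",np.arctan2(2*.7424**2-1,2*.67*.7424))
d=p(440,357,.047)-p(301,309,.047);print("cap->red",np.arctan2(d[1],d[0]))
E
```

```text
knob top [ 0.52732779 -0.17663198  0.075     ] [np.float64(0.0254), np.float64(0.0115), np.float64(0.0256), np.float64(0.0117)]
yaw knob short -0.14770551507445098
yaw knob short -0.15856318805488695
yaw knob long -0.19822303455308243
yaw knob long -0.19380218137794158
red -0.1715496870365146 0.01920931277237718
cap top centre [ 0.52694346 -0.17610134  0.047     ] tool y yaw 0.10248833249924338
cap->red -0.238717805456187
```

Request:
carry_out(moves=[50,-0.1,0.2,0,-0.14,40,0,0.2,0,-0.14,40,0,0,-2.5,0,40,0,0,-2.5,0,40,0,0,-2.5,0,40,0,0,-2,0,40,0,0,-1,0,40,0,0,-0.5,0,40,0,0,0,0,40,0,0,0,0])

```text
clock: 4.7
position: [0.5276, -0.1781, 0.0803]
ee_rot: [0.001, 0.767, 0.641, 0.0]
contact_force: [0.5, 0.2, 0.1]
width: 0.034
```

```bash
python3 - <<'E'
from h import *
st,im,C=snap("wrist","pics/w5.png");print(st["clock"],st["position"].round(4),st["ee_rot"].round(4),st["width"],st["contact_force"])
s,i2,_=snap("side","pics/s5.png")
cv2.imwrite("pics/c5.png",np.hstack([cv2.resize(im[130:400,180:460],None,fx=1.4,fy=1.4)[:378],cv2.resize(i2[200:320,300:430],(400,378))])[:,:,::-1])
E
```

```text
4.7 [ 0.5276 -0.1781  0.0803] [9.000e-04 7.674e-01 6.412e-01 4.000e-04] 0.03403431318818324 [0.53380558 0.1883293  0.1013376 ]
```

View pics/c5.png

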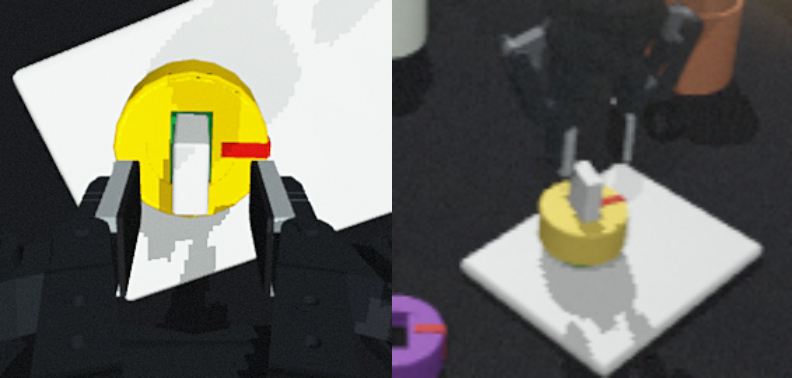

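Jaws are centred on the knob and square to it (knob at crop x 192, between fingers at 122 and 262). I'll descend the last 3 cm and close.

Request:
carry_out(moves=[40,0,0.1,-1,0,40,0,0,-1,0,40,0,0,-0.6,0,40,0,0,-0.4,0,40,0,0,0,0,0,0,0,0,0,0,0,0,0,0,0,0,0,0,0,0,0,0,0,0,0,0,0,0,0], squeeze=50)

```text
clock: 5.8
position: [0.527, -0.1769, 0.0495]
ee_rot: [0.0, 0.767, 0.641, 0.0]
contact_force: [0.5, -0.2, 0.3]
width: 0.0114
```

Request:
carry_out(moves=[0,0,0,0.5,0,0,0,0,1.5,0,0,0,0,2.5,0,0,0,0,2.5,0,0,0,0,2.5,0,0,0,0.5,2.5,0,0,0,1.5,1,0.04,0,0.1,2.5,0,0.04,0,0.1,3,0,0.04,0,0.1,3,0,0.04])

```text
clock: 6.8
position: [0.529, -0.0699, 0.1788]
ee_rot: [-0.001, 0.713, 0.701, -0.0]
contact_force: [0.6, -0.5, -1.6]
width: 0.0112
```

Request:
carry_out(moves=[0,0.1,3,0,0.04,0,0.1,3,0,0.04,0,0.1,3,0,0.04,0,0.1,3,0,0.04,0,0.1,2,0,0.04,0,0.1,1,0,0.04,0,0,0.2,0,0.04,0,0,0,0,0,0,0,0,0,0,0,0,0,0,0])

```text
clock: 7.8
position: [0.5357, 0.0797, 0.1792]
ee_rot: [-0.0, 0.609, 0.793, -0.0]
contact_force: [0.2, -0.4, -1.2]
width: 0.0112
```

```bash
python3 - <<'E'
from h import *
st,im,C=snap("wrist","pics/w6.png");print(st["clock"],list(st["position"].round(4)),list(st["ee_rot"].round(4)),st["width"],st["contact_force"].round(2))
E
```

```text
7.8 [np.float64(0.5357), np.float64(0.0797), np.float64(0.1792)] [np.float64(-0.0001), np.float64(0.6094), np.float64(0.7929), np.float64(-0.0002)] 0.011242346481707024 [ 0.21 -0.37 -1.22]
```

View pics/w6.png

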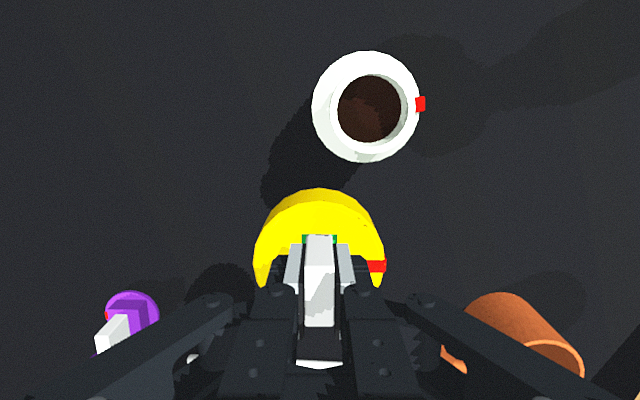

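The lid pair is held nested, and the camera now looks almost straight down on the jar at (367,107), its red mark at (421,104).

```bash
python3 - <<'E'
from h import *
im=cv2.imread("pics/w6.png")[:,:,::-1].copy()
C=cam("wrist",{"position":np.array([.5357,.0797,.1792]),"ee_rot":np.array([0,.6094,.7929,-.0002])});print("cam",C[4])
g=im.mean(2)
def circ(m,z):
    P=np.array([ray(C,*x,z)[:2] for x in big(m)[:,0,:].astype(float)])
    A=np.c_[2*P,np.ones(len(P))];s=np.linalg.lstsq(A,(P**2).sum(1),rcond=None)[0];return s[:2].round(4),np.sqrt(s[2]+s[0]**2+s[1]**2).round(4)
d=((g<130)*255).astype(np.uint8);d[:,:330]=0;d[:,408:]=0;d[:66]=0;d[150:]=0
for z in(.08,.09,.1):print("dark",z,circ(d,z))
b=((g>130)*255).astype(np.uint8);b[:,:300]=0;b[:,435:]=0;b[170:]=0
b&=~red(hsv(im))
for z in(.05,.066):print("body",z,circ(b,z))
r=red(hsv(im));r[:,:405]=0;r[:,440:]=0;r[130:]=0;k=cen(r);print(k)
for z in(.06,.07,.075):
    p=ray(C,*k[:2],z)[:2];
    for o in((.5512,.1507),(.552,.149)):
        e=p-o;print(z,p.round(4),o,np.hypot(*e).round(4),np.arctan2(e[1],e[0]).round(3))
E
```

```text
cam [0.51849755 0.14925242 0.32296874]
dark 0.08 (array([0.5528, 0.1498]), np.float64(0.0213))
dark 0.09 (array([0.5514, 0.1498]), np.float64(0.0204))
dark 0.1 (array([0.55  , 0.1497]), np.float64(0.0195))
body 0.05 (array([0.554 , 0.1497]), np.float64(0.0401))
body 0.066 (array([0.5519, 0.1497]), np.float64(0.0378))
(np.float64(420.3246753246753), np.float64(103.58441558441558), 154)
0.06 [0.5901 0.1633] (0.5512, 0.1507) 0.0409 0.313
0.06 [0.5901 0.1633] (0.552, 0.149) 0.0407 0.359
0.07 [0.5874 0.1628] (0.5512, 0.1507) 0.0382 0.322
0.07 [0.5874 0.1628] (0.552, 0.149) 0.038 0.371
0.075 [0.5861 0.1625] (0.5512, 0.1507) 0.0368 0.327
0.075 [0.5861 0.1625] (0.552, 0.149) 0.0366 0.378
```

Request:
carry_out(moves=[0,0.2,0.7,0,0.02,0,0.3,1.5,0,0.02,0,0.3,1.8,0,0.02,0,0.3,1.6,0,0.02,0,0.3,1,0,0.005,0,0.2,0.4,0,0,0,0,0,-1,0,0,0,0,-1.4,0,0,0,0,-0.6,0,0,0,0,0,0])

```text
clock: 8.85
position: [0.5508, 0.1495, 0.1478]
ee_rot: [-0.001, 0.575, 0.818, -0.001]
contact_force: [-0.9, -0.3, -2.2]
width: 0.0111
```

```bash
python3 - <<'E'
from h import *
st,s,_=snap("side","pics/s7.png");_,t,_=snap("top","pics/t7.png");st,w,_=snap("wrist","pics/w7.png")
print(st["clock"],list(st["position"].round(4)),list(st["ee_rot"].round(4)),st["contact_force"].round(2),st["width"])
P=[cv2.resize(s[120:230,240:350],(400,400),interpolation=2),cv2.resize(w[80:300,220:440],(400,400),interpolation=2)]
cv2.imwrite("pics/c7.png",np.hstack(P)[:,:,::-1])
E
```

```text
8.95 [np.float64(0.5519), np.float64(0.1498), np.float64(0.1493)] [np.float64(0.0), np.float64(0.575), np.float64(0.8181), np.float64(-0.0001)] [-0.04 -0.03 -1.73] 0.01128732767870424
```

View pics/c7.png

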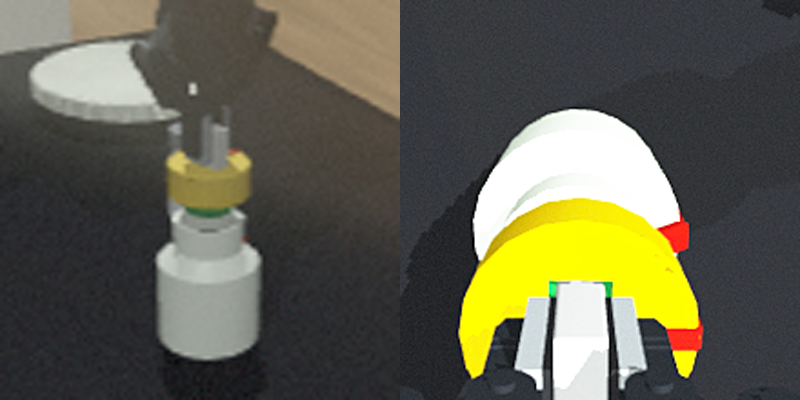

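The lids sit centred over the mouth in the side view (both at crop x≈209), and the pointers line up in the wrist view. I'll lower slowly and watch the force.

Request:
carry_out(moves=[0,0,0,-0.3,0,0,0,0,-0.4,0,0,0,0,-0.3,0,0,0,0,-0.2,0,0,0,0,-0.2,0,0,0,0,-0.2,0,0,0,0,-0.1,0,0,0,0,0,0,0,0,0,0,0,0,0,0,0,0])

```text
clock: 10.0
position: [0.5519, 0.1502, 0.1324]
ee_rot: [0.0, 0.575, 0.818, 0.0]
contact_force: [0.3, -0.3, -1.0]
width: 0.0112
```

Request:
carry_out(moves=[0,0,0,-0.1,0,0,0,0,-0.1,0,0,0,0,-0.1,0,0,0,0,-0.1,0,0,0,0,-0.1,0,0,0,0,0,0,0,0,0,0,0,0,0,0,0,0,0,0,0,0,0,0,0,0,0,0])

```text
clock: 11.0
position: [0.5518, 0.1502, 0.1275]
ee_rot: [0.0, 0.575, 0.818, 0.0]
contact_force: [-0.4, 0.1, 1.7]
width: 0.011
```

Request:
carry_out(moves=[0,0,0,-0.05,0,0,0,0,-0.05,0,0,0,0,0,0,0,0,0,0,0,0,0,0,0,0,0,0,0,0,0,0,0,0,0,0,0,0,0,0,0,0,0,0,0,0,0,0,0,0,0])

```text
clock: 12.0
position: [0.5519, 0.1502, 0.1275]
ee_rot: [0.0, 0.575, 0.818, 0.0]
contact_force: [-2.0, -0.2, 7.3]
width: 0.0111
```

The flange is on the rim: hard stop at TCP z=0.1275 with 7 N, exactly the predicted home height. I'll relax the push and release.

Request:
carry_out(moves=[0,0,0,0.05,0,30,0,0,0,0,30,0,0,0,0,30,0,0,0,0,60,0,0,0.2,0,100,0,0,0.2,0,100,0,0,0,0,100,0,0,0,0,100,0,0,0,0,100,0,0,0,0])

```text
clock: 13.0
position: [0.5518, 0.1502, 0.1308]
ee_rot: [-0.0, 0.575, 0.818, -0.0]
contact_force: [-0.5, -0.2, -0.2]
width: 0.0856
```

```bash
python3 - <<'E'
from h import *
st,s,_=snap("side","pics/s8.png");st,w,C=snap("wrist","pics/w8.png")
print(st["clock"],list(st["position"].round(4)),list(st["ee_rot"].round(4)),st["contact_force"].round(2),st["width"])
P=[cv2.resize(s[120:230,240:350],(400,400),interpolation=2),cv2.resize(w[140:400,190:450],(400,400),interpolation=2)]
cv2.imwrite("pics/c8.png",np.hstack(P)[:,:,::-1])
E
```

```text
13.05 [np.float64(0.5518), np.float64(0.1502), np.float64(0.1308)] [np.float64(-0.0), np.float64(0.5748), np.float64(0.8183), np.float64(0.0)] [-0.   -0.1   0.05] 0.08565502521303135
```

View pics/c8.png

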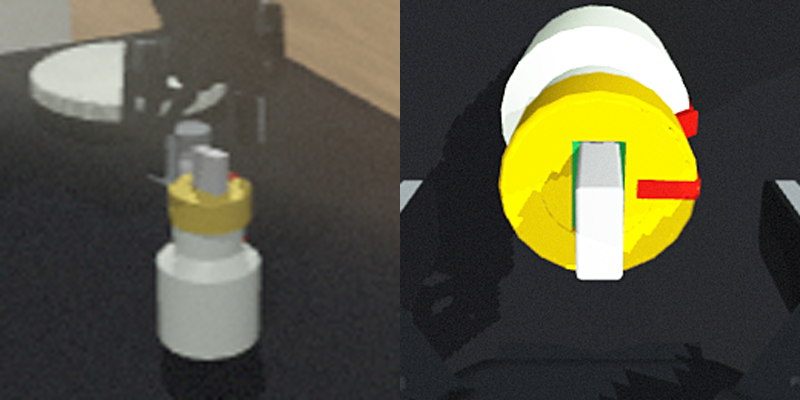

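The lids stayed home and nested, facing the mark; the cap is centred between the open fingers. Now lower around the cap.

Request:
carry_out(moves=[100,0,0,-0.6,0,100,0,0,-0.8,0,100,0,0,-0.8,0,100,0,0,-0.7,0,100,0,0,-0.6,0,100,0,0,-0.4,0,100,0,0,0,0,100,0,0,0,0,100,0,0,0,0,100,0,0,0,0])

```text
clock: 14.1
position: [0.5521, 0.1502, 0.0922]
ee_rot: [0.0, 0.575, 0.818, 0.0]
contact_force: [-0.2, -0.5, 0.3]
width: 0.0855
```

Request:
carry_out(moves=[0,0,0,0,0,0,0,0,0,0,0,0,0,0,0,0,0,0,0,0,0,0,0,0,0,0,0,0,0,0,0,0,0,0,0,0,0,0,0,0,0,0,0,0,0,0,0,0,0,0], squeeze=30)

```text
clock: 15.1
position: [0.5519, 0.1502, 0.0921]
ee_rot: [0.0, 0.575, 0.818, 0.0]
contact_force: [-1.1, -1.0, 5.2]
width: 0.0593
```

Request:
carry_out(moves=[0,0,0,0.1,0,0,0,0,0.1,0,0,0,0,0.2,0,0,0,0,0.3,0,0,0,0,0.4,0,0,0,0,0.4,0,0,0,0,0.4,0,0,0,0,0.4,0,0,0,0,0.2,0,0,0,0,0,0])

```text
clock: 16.1
position: [0.5521, 0.1502, 0.1173]
ee_rot: [0.0, 0.575, 0.818, 0.0]
contact_force: [0.2, -0.4, -0.3]
width: 0.0593
```

```bash
python3 - <<'E'
from h import *
S=cam("side")
for n in("pics/s8.png","pics/s9.png"):
    if n=="pics/s9.png": st,im,_=snap("side",n);print(st["position"].round(4),st["contact_force"].round(2),st["width"])
    else: im=cv2.imread(n)[:,:,::-1].copy()
    y=yellow(hsv(im));y[:,:270]=0;y[:,330:]=0;y[230:]=0;print(n,"yellow box",cv2.boundingRect(big(y)))
    g=im.min(2);b=((g>110)*255).astype(np.uint8);b[:185]=0;b[225:]=0;b[:,:270]=0;b[:,330:]=0;print("jar",cv2.boundingRect(big(b)))
print("pred foot after 2.5cm",pix(S,(.552,.15,.101)),pix(S,(.552,.15,.126)))
E
```

```text
pics/s8.png yellow box (286, 168, 23, 16)
jar (283, 185, 29, 34)
[0.5521 0.1502 0.1173] [ 0.2  -0.42 -0.32] 0.05927372182093108
pics/s9.png yellow box (293, 160, 16, 16)
jar (283, 185, 29, 34)
pred foot after 2.5cm [296.62662734 178.53052279] [296.57281778 169.96974735]
```

The cap rises and the jar is unmoved; continuing.

Request:
carry_out(moves=[0,0,0,0.4,0,0,0,0,0.8,0,0,0,0,1,0,0,0,0,1.2,0,0,0,0,1.2,0,0,0,0,1,0,0,0,0,0.8,0,0,0,0,0.4,0,0,0,0,0,0,0,0,0,0,0])

```text
clock: 17.15
position: [0.5516, 0.1501, 0.1845]
ee_rot: [-0.0, 0.575, 0.818, -0.0]
contact_force: [0.0, 0.3, -0.6]
width: 0.0594
```

```bash
python3 - <<'E'
from h import *
S=cam("side");st,im,_=snap("side","pics/s10.png");print(st["clock"],st["position"].round(4),st["contact_force"].round(2),st["width"],abs(st["qd"]).max())
h=hsv(im)
def bb(m):
    m[:,:270]=0;m[:,330:]=0;m[225:]=0
    return cv2.boundingRect(big(m.copy())) if m.any() else None
print("yellow",bb(yellow(h)));gr=cv2.inRange(h,(45,60,30),(90,255,255));gr[:165]=0;print("green",bb(gr))
g=im.min(2);w=((g>110)*255).astype(np.uint8);w[:150]=0;print("white jar+knob",bb(w))
for a in((.102,"flange"),(.153,"knobtop"),(.139,"knob"),(.193,"foot"),(.217,"captop")):print(a,pix(S,(.552,.15,a[0])).round(1))
st,w,C=snap("wrist","pics/w10.png");hw=hsv(w);r=red(hw);
for c in cv2.findContours(r,0,1)[0]:
    if cv2.contourArea(c)>15:print("red",cv2.boundingRect(c))
print("pred mark",pix(C,(.5874,.1628,.07)))
E
```

```text
17.15 [0.5516 0.1501 0.1845] [ 0.04  0.25 -0.62] 0.059350237843871806 0.00936844283175815
yellow (292, 134, 17, 9)
green (288, 171, 20, 13)
white jar+knob (283, 181, 29, 38)
(0.102, 'flange') [296.6 178.2]
(0.153, 'knobtop') [296.5 160.5]
(0.139, 'knob') [296.5 165.4]
(0.193, 'foot') [296.4 146. ]
(0.217, 'captop') [296.4 136.9]
red (352, 304, 52, 18)
red (355, 186, 17, 31)
pred mark [367.54270106 195.31796213]
```

```bash
python3 - <<'E'
from h import *
im=cv2.imread("pics/s10.png")[:,:,::-1].copy();h=hsv(im)
y=cv2.inRange(h,(14,70,25),(40,255,255));y[:,:275]=0;y[:,325:]=0
for r in range(128,186,2):
    xs=np.nonzero(y[r])[0];print(r,(xs.min(),xs.max(),len(xs)) if len(xs) else None,im[r,297],im[r,290],im[r,304])
st=manip.get_state();print(st["clock"],st["width"],abs(st["qd"]).max())
E
```

```text
128 (np.int64(311), np.int64(324), 14) [87 82 73] [82 82 70] [81 76 65]
130 (np.int64(311), np.int64(324), 14) [88 84 75] [80 78 67] [81 76 64]
132 (np.int64(314), np.int64(324), 11) [88 85 75] [80 77 69] [82 76 65]
134 (np.int64(293), np.int64(324), 19) [191 175  99] [81 80 70] [92 76 66]
136 (np.int64(291), np.int64(324), 20) [170 155  87] [82 80 71] [155 140  80]
138 (np.int64(292), np.int64(324), 19) [130 119  75] [111 112 108] [157 141  81]
140 (np.int64(292), np.int64(309), 18) [187 173  95] [117 119 114] [189 175  97]
142 (np.int64(292), np.int64(309), 18) [151 137  79] [116 118 116] [139 126  74]
144 (np.int64(292), np.int64(309), 18) [145 132  79] [118 119 115] [140 127  75]
146 (np.int64(292), np.int64(309), 18) [143 131  76] [115 116 114] [137 125  74]
148 (np.int64(292), np.int64(308), 17) [144 131  76] [116 119 115] [137 125  75]
150 (np.int64(292), np.int64(304), 13) [143 130  78] [118 121 117] [102  96  73]
152 None [76 76 69] [86 87 80] [76 75 65]
154 None [110 112 108] [149 155 154] [79 75 68]
156 None [108 109 106] [153 159 157] [79 78 71]
158 None [95 95 90] [115 118 116] [76 75 66]
160 None [143 143 142] [113 118 115] [78 77 67]
162 None [188 191 190] [138 138 137] [75 73 67]
164 None [135 136 134] [153 156 154] [71 70 61]
166 None [136 136 134] [148 149 148] [71 69 61]
168 None [136 138 135] [143 144 142] [70 71 66]
170 None [137 138 135] [142 145 143] [63 62 58]
172 None [138 139 137] [ 97 177 117] [67 86 69]
174 None [ 74 125  83] [ 58 110  68] [ 60 104  65]
176 None [ 58 110  67] [ 57 108  66] [ 55 101  62]
178 None [ 56 107  65] [ 54 109  63] [ 57 103  65]
180 None [ 52 109  67] [ 60 124  73] [ 59 122  72]
182 None [ 59 120  73] [ 92 128  98] [ 77 116  85]
184 None [133 152 135] [148 154 145] [143 148 141]
17.25 0.05939494010060466 0.003502582711332283
```

```bash
python3 -c "
from rig import manip
print(manip.sign_off())"
```

```text
the job is handed in; nothing more can be done
None
```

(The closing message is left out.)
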